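# Stir the drying beads and show the indicator paddle to the camera

## Task

Take the orange indicator paddle out of its rack and, with its blade down close to the floor of the glass dish, stir the beads clockwise (seen from above) for at least two full wide rounds (about half-way out from the centre to the wall), so that beads all around get pushed about and none leaves the dish. Then lift the paddle out and hold it up to the inspection camera, handle uppermost and tilted to suit the camera's downward look, with the middle of the blade at the viewing point and one broad face squarely to the lens. Finish while still holding it there in the air, clear of everything else, with the other paddles, the bottle and the jar left where they stand.

Things in the scene. Friction and masses are not known exactly. Their poses are not given: they have to be found in the camera images.
- orange: orange indicator paddle, loose, 30 to 55 g, 150 mm long, upright, blade down, in any one of the rack's three slots. From the bottom: white blade 20 wide x 4 thick x 46 mm; white collar 26 x 26 x 4 mm, by which it hangs on the rack's top; stem 8 mm thick, 45 mm; orange handle 18 x 18 x 55 mm. Origin: centre of the blade's lower end; z up to the handle, x square to the blade's faces, y along its width
- orange_grip (a point): centre of the orange handle, where to grasp it, 122.5 mm above the blade's lower end; axes as orange
- orange_blade (a point): middle of the blade, where an orange square is on both faces, 22 mm above the blade's lower end; axes as orange
- orange_tip (a point): centre of the blade's lower end; axes as orange
- rack: white fixed block 60 (x) x 180 (y) x 60 mm high, with three slots in its top in a row along y at -55, 0 and +55 mm, each 23 x 7 mm (long way along y) and 50 mm deep, each with a paddle in it. A paddle is drawn straight up 50 mm to clear it; the standing paddles' tops are 164 mm above the table. Origin: centre of its underside; z up
- dish: round clear glass dish, fixed on a dark steel foot 132 mm across and 12 mm high. Outside diameter 128 mm, inside 120 mm, wall 4 mm; inner floor 17 mm and rim 74 mm above the table. Seven loose beads start in a ring, the middle 36 mm of the floor free. Origin: centre of the underside; z up, its x and y turned any way
- dish_in (a point): centre of the dish's inner floor; z up
- camstand: fixed inspection camera on a grey base plate 245 x 90 x 8 mm. Origin: on the table, under the orange cross on the plate. Local +x runs from the cross to the steel post (18 mm thick, 150 mm from the cross), z up. The white camera head (56 mm square, top about 245 mm above the table) looks back over the cross, along local -x and 25 degrees downward
- view (a point): the viewing point: on the lens's axis, 95 mm in front of the lens, 140 mm above the table, straight over the orange cross. x points up the line of sight to the lens (25 degrees above level), y is level, z is square to both: upward, leaning 25 degrees away from the camera
- lens (a point): centre of the front of the camera's round black lens, 40 mm across, with a white ring 54 mm across round it; 180 mm above the table
- blue_grip (a point): paddle, same shape and size as the orange one, blue handle and blue square on the blade, standing in another of the rack's three slots; this point is the centre of its handle. A bystander.
- green_grip (a point): paddle, same shape and size as the orange one, green handle and green square on the blade, standing in another of the rack's three slots; this point is the centre of its handle. A bystander.
- bottle_center (a point): white plastic bottle, 52 mm across and 120 mm high, loose; this point is its centre, 60 mm up. A bystander
- jar_center (a point): amber jar with a white lid, 48 mm across and 65 mm high, loose; this point is its centre. A bystander
- bead0_center (a point): centre of a loose blue ceramic drying bead, a ball 20 mm across, 15 g, in the dish
- bead1_center (a point): centre of a loose white ceramic drying bead, a ball 20 mm across, 15 g, in the dish
- bead2_center (a point): centre of a loose blue ceramic drying bead, a ball 20 mm across, 15 g, in the dish
- bead3_center (a point): centre of a loose white ceramic drying bead, a ball 20 mm across, 15 g, in the dish
- bead4_center (a point): centre of a loose blue ceramic drying bead, a ball 20 mm across, 15 g, in the dish
- bead5_center (a point): centre of a loose white ceramic drying bead, a ball 20 mm across, 15 g, in the dish
- bead6_center (a point): centre of a loose blue ceramic drying bead, a ball 20 mm across, 15 g, in the dish
Not all that is in view belongs to the job. What is shaped like the rack but blue or pink is not meant. What is shaped like the orange but purple is not meant.

How it is judged (in metres and radians):
On the way, in this order (a step that is already met when the one before it is completed fails the run):
1. the paddle's lower end, less than 18 mm above the dish's floor, is on the dish's own -y side, more than 13 mm out (z of orange_tip in the frame of dish_in below 0.018 m and y of orange_tip in the frame of dish_in below -0.013 m and x of orange_tip in the frame of dish_in between -0.012 and 0.012 m), for 0.02 s.
2. then on its -x side (clockwise from above), as low and as far out (z of orange_tip in the frame of dish_in below 0.018 m and x of orange_tip in the frame of dish_in below -0.013 m and y of orange_tip in the frame of dish_in between -0.012 and 0.012 m), for 0.02 s.
3. then on its +y side (z of orange_tip in the frame of dish_in below 0.018 m and y of orange_tip in the frame of dish_in above 0.013 m and x of orange_tip in the frame of dish_in between -0.012 and 0.012 m), for 0.02 s.
4. then on its +x side (z of orange_tip in the frame of dish_in below 0.018 m and x of orange_tip in the frame of dish_in above 0.013 m and y of orange_tip in the frame of dish_in between -0.012 and 0.012 m), for 0.02 s.
5. then back on the -y side, which closes a full round (all of step 1), for 0.02 s.
6. and the beads have been stirred: in each of three groups of beads (0 and 3; 1 and 4; 2, 5 and 6) at least one is more than 10 mm from where it lay; the paddle is out of the dish again (distance of any of bead0_center, bead3_center from where it was at the start of the episode above 0.01 m and distance of any of bead1_center, bead4_center from where it was at the start of the episode above 0.01 m and distance of any of bead2_center, bead5_center, bead6_center from where it was at the start of the episode above 0.01 m and z of orange_tip in the frame of dish_in above 0.065 m), for 0.02 s.
At the end, for the whole second after the job is handed in: Orange paddle held still in the gripper; blade centre at the viewing point (25 mm along the sight line, 15 mm across or up-down), face and length square to it within 0.2 rad, handle up; touching nothing else; beads in the dish; other paddles, bottle, jar within 30 mm of their starts (contact force between the fingers and orange above 1 N and linear speed of orange below 0.03 m/s and x of orange_blade in the frame of view between -0.025 and 0.025 m and y of orange_blade in the frame of view between -0.015 and 0.015 m and z of orange_blade in the frame of view between -0.015 and 0.015 m and angle between the x axis of orange_blade and the x axis of view, either way round below 0.2 rad and angle between the z axis of orange_blade and the z axis of view, either way round below 0.2 rad and angle between orange_blade's own z axis and vertical below 0.8 rad and contact force between orange and camstand below 0.1 N and contact force between orange and dish below 0.1 N and contact force between orange and rack below 0.1 N and horizontal distance between each of bead0_center, bead1_center, bead2_center, bead3_center, bead4_center, bead5_center, bead6_center and dish_in below 0.062 m and height (world z) of each of bead0_center, bead1_center, bead2_center, bead3_center, bead4_center, bead5_center, bead6_center below 0.079 m and distance of each of blue_grip, green_grip, bottle_center, jar_center from where it was at the start of the episode below 0.03 m); the arm keeps its last pose, push and grip.
It fails at once if a bead leaves the dish (horizontal distance between any of bead0_center, bead1_center, bead2_center, bead3_center, bead4_center, bead5_center, bead6_center and dish_in above 0.068 m).
It fails at once if another paddle, the bottle or the jar is moved by more than 30 mm (distance of any of blue_grip, green_grip, bottle_center, jar_center from where it was at the start of the episode above 0.03 m).
It also fails if it takes over 66 s, if anything falls off the work surface, if the arm or the gripper's body presses on something with over 40 N, if the wrist force passes 120 N, or if a joint passes its speed limit or range.

## Robot

A 6-joint arm with a two-finger parallel gripper is mounted at the origin on the work surface. World frame = base frame: x ahead of the robot, y to its left, z up, the work surface at z = 0. Lengths are in m, angles in degrees, forces in N, time in s.
With the tool pointing down it reaches from about 0.25 to 0.725 m from the base axis. Payload 9.7 kg.
Tool frame: the origin (TCP) lies midway between the tips of the shut fingers; the grasp point (between the pads) lies 19 mm behind it; z points along the fingers, y is the line along which they close (so a half turn about z gives the same grasp; the last joint's range is limited). The gripper opens to 85 mm and grips with 20 to 120 N. Pads are 22 mm wide; open, the fingers measure 114 mm over their backs; the gripper's body (76 mm by 85 mm) begins 54 mm behind the grasp point. The pads swing forward as they close: fully open they stand 13 mm farther back than shut.
Start: joints at [71.047, 4.979, 10.078, 95.1, 0, 90], TCP at [0.179, 0.52, 0.231] pointing down, gripper open.
Joint ranges: [-179.16, 179.16], [-48.56, 103.87], [-65.8, 70.77], [-126.05, 130.52], [-82.76, 87.17], [-180, 180]. Speed limits (degrees/s): [127.2, 127.2, 147.25, 180, 180, 180].

## Interface

Orientations are given as [roll, pitch, yaw] about the fixed x, y, z axes, in that order (R = Rz(yaw) Ry(pitch) Rx(roll)).
In Python, from workcell import bot gives the robot as it stands. The module is installed in compiled form; this text tells all that it offers.
- The arm moves only by the tool send_rows, never from a script. Its argument "moves" is one flat list of numbers, 7 for each row, row after row: the shift along the world's x, y, z normalised to -1 to 1, where 1 is 0.025 m, then the turn, a rotation vector about the world's x, y, z normalised to -1 to 1, where 1 is 0.15 rad, then the closure, from -1 (fully open) to 1 (shut), so that 0 is half open. A call has 1 to 8 rows; each row shifts and turns the commanded pose from where the row before left it; what a row does not reach is not made up. A row lasts 1/8 s, in which the tool goes at most 62.5 mm and 10.7 degrees, less where a joint would pass 70% of its speed; a pose out of reach is approached as far as the arm can. A call with a number of a shift or a turn outside -1 to 1 is refused whole. A call with a gripper value outside its range is refused whole. The fingers move at their own pace and stop on an object; "squeeze" is the grip in N (left out, the last holds). Time passes only in rows, so rows that do not move let the fingers close. It gives the time, the measured TCP pose, the force, the opening and the grip force at its end, in the units of the state.
- bot.get_obs(): the state, without advancing time (a new reading comes with each control period).
- bot.camera(name): name is "scene" or "top" or "wrist"; returns a dict with "color" (384x512x3 uint8, red, green, blue), "camera_matrix" (3x3 intrinsics, pixels), "R" (3x3) and "t" (3): a world point X has camera coordinates R X + t. Camera axes: x right, y down, z forward; pixel columns grow to the right and rows downward; lengths in m; the calibration is good to about 2 mm. A picture is of the moment at which its call begins. There is no depth.
- bot.job_done(): hands the job in; it is judged then, once.
Trained networks look in the newest picture that a camera, given by its name, has taken for a name from the list of things; names that differ only in an ending like _2 or _b are one class to them, and where a whole thing is asked for, a point or a joint stands for the part that bears it (a point fixed in the world has none). Each returns a list of dicts, best first, with "p" (0 to 1); they miss things now and then, are a little off and sometimes report something else, mostly with a low value. They report only what shows in the picture. A call takes as long as a camera call. They do not tell look-alikes from the thing itself.
- bot.boxes_of(camera, query): "extent" ([left, top, right, bottom] in pixels, round what is visible of it).
- bot.trace(camera, query): "region" (384x512 bool, what is visible of it) and "extent" ([left, top, right, bottom] in pixels, round what is visible of it).
- bot.landmark_of(camera, query): "pixel" ([column, row] in pixels: a listed point, or the origin of a listed thing).
The state is a dict: "time": time; "q": joint angles; "qd": joint speeds; "joint_efforts": joint torques, N m; "ee_pos": TCP position; "tcp_rot": TCP orientation; "wrist_force": force on the tool from outside, world axes, zero at the start; "torque": the same for the moment, N m; "opening": finger opening in m; "grasp_force": force on a finger pad.
Only numpy, scipy, OpenCV 4.12 (cv2) and the standard library are available. Lean on these libraries where they do the work, as an engineer would, in place of code of your own. Each camera call takes 0.05 s, during which the arm holds its last target. There are 200 camera calls.

## Working session

There is one attempt and no reset: what is moved stays moved. The work goes in short steps, Python scripts to look and compute and a tool call to move; the robot and the scene stay as the last step left them, time stands still between calls to the robot, and variables do not carry over. Pictures are saved under pics/ and viewed, at most 10 in all, crops included, and the job is handed in when it is done.

Besides the shell and the picture viewer there is one more tool, called after ">>>" as name(argument=value, ...) on one line, values as JSON. send_rows: Moves the arm, as the interface text tells. Its arguments: {"type":"object","properties":{"moves":{"type":"array"},"squeeze":{"type":"number"}},"required":["moves"]}

```bash
mkdir -p pics
python3 - <<'E'
from workcell import bot
import cv2,numpy as np
ims=[]
for c in ["scene","top"]:
    d=bot.camera(c); ims.append(d["color"])
    print(c,d["camera_matrix"].round(1).tolist(),d["R"].round(4).tolist(),d["t"].round(4).tolist())
    for n in ["orange","orange_grip","orange_blade","rack","dish","dish_in","camstand","view","lens","blue_grip","green_grip","bottle_center","jar_center"]:
        print(n,[(np.round(x["pixel"],1).tolist(),round(x["p"],2)) for x in bot.landmark_of(c,n)[:3]])
for c,i in zip(["scene","top"],ims): cv2.imwrite(f"pics/{c}0.png",cv2.resize(i,(800,600),interpolation=cv2.INTER_CUBIC)[:,:,::-1])
print(bot.get_obs())
E
```

```text
scene [[348.3, 0.0, 258.8], [0.0, 348.3, 193.3], [0.0, 0.0, 1.0]] [[-0.8218, 0.5697, 0.0016], [0.4527, 0.6547, -0.6054], [-0.346, -0.4968, -0.7959]] [0.394, -0.2401, 1.3014]
orange [([282.4, 255.8], 0.82), ([243.0, 275.1], 0.82)]
orange_grip [([282.0, 233.9], 0.57), ([241.2, 250.0], 0.57)]
orange_blade [([281.1, 251.2], 0.52), ([249.8, 198.9], 0.28)]
rack [([324.0, 204.4], 0.92), ([365.5, 323.1], 0.85)]
dish [([246.9, 198.6], 0.93)]
dish_in [([247.3, 193.6], 0.9), ([183.5, 199.0], 0.44)]
camstand [([201.2, 137.5], 0.55)]
view []
lens [([174.8, 102.3], 0.92), ([280.8, 250.4], 0.17)]
blue_grip []
green_grip [([269.7, 219.7], 0.7), ([299.8, 239.7], 0.68)]
bottle_center [([216.9, 219.8], 0.59)]
jar_center [([185.3, 199.0], 0.63), ([281.9, 231.3], 0.32)]
top [[467.6, 0.0, 257.8], [0.0, 467.6, 196.6], [0.0, 0.0, 1.0]] [[-0.0105, -0.9997, -0.02], [-0.9877, 0.0135, -0.1558], [0.156, 0.0182, -0.9876]] [0.1101, 0.549, 1.6048]
orange [([221.4, 192.0], 0.47), ([222.1, 162.3], 0.4)]
orange_grip [([219.4, 153.7], 0.62), ([214.9, 183.4], 0.38)]
orange_blade [([222.8, 162.6], 0.48), ([216.3, 194.1],
[... 449 characters left out ...]
.2], 0.62), ([385.9, 175.9], 0.51)]
{'time': 1.4, 'q': array([7.10468479e+01, 4.98107912e+00, 1.00765889e+01, 9.50986244e+01,
       5.09219968e-04, 8.99987613e+01]), 'qd': array([ 0.07046375,  0.02451296,  0.00296378, -0.10635626,  0.04487039,
       -0.03321678]), 'joint_efforts': array([ 6.34039025e-04, -5.20103753e+01,  4.64848673e+01,  2.26432661e-03,
        2.64486971e-06, -1.03263403e-05]), 'ee_pos': array([0.17863354, 0.52017853, 0.23124866]), 'tcp_rot': array([-1.79996885e+02, -5.09287306e-04,  1.61048087e+02]), 'wrist_force': array([ 0.18521421, -0.37221031, -0.32081118]), 'torque': array([-0.04959814, -0.05160913,  0.05365502]), 'grasp_force': 0.0, 'opening': 0.08528304471320047}
```

View pics/scene0.png

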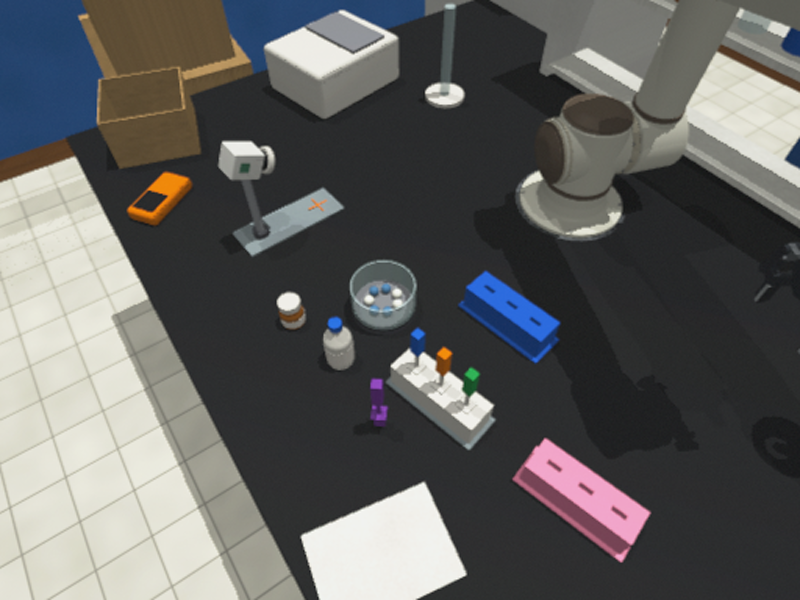

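View pics/top0.png

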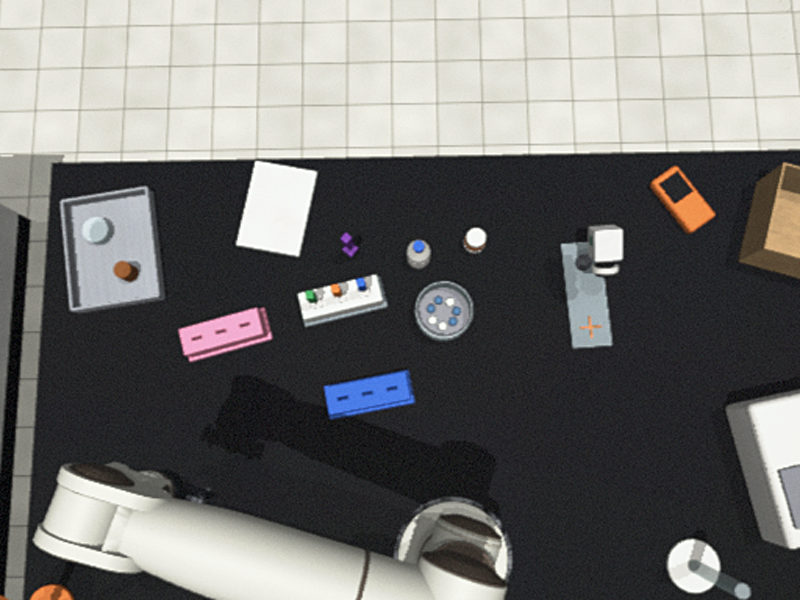

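Scene view (800x600 scale): orange paddle in the white rack's middle slot at (444,358) between blue (418,340) and green (471,380); dish at (383,294), cross at (317,205), loose purple lookalike at (377,400), bottle (338,345), jar (290,310). The top view agrees: rack (342,299), dish (444,311), cross (590,327), camera head (605,247).

```bash
cat > h.py <<'E'
from workcell import bot
import cv2,numpy as np
def plane(d,px,z):
    r=d["R"].T@np.linalg.solve(d["camera_matrix"],[px[0],px[1],1.]); c=-d["R"].T@d["t"]
    return c+r*(z-c[2])/r[2]
def proj(d,X):
    p=d["camera_matrix"]@(d["R"]@np.asarray(X)+d["t"]); return p[:2]/p[2]
def blobs(img,hue,box=None,smin=120,vmin=70,n=5):
    hsv=cv2.cvtColor(img,cv2.COLOR_RGB2HSV); m=cv2.inRange(hsv,(hue[0],smin,vmin),(hue[1],255,255))
    if box: k=np.zeros_like(m);k[box[1]:box[3],box[0]:box[2]]=255; m&=k
    _,_,s,c=cv2.connectedComponentsWithStats(m)
    o=sorted(zip(s[1:,4],c[1:].round(1).tolist()),reverse=True)
    return [(int(a),b) for a,b in o[:n]]
E
python3 - <<'E'
from h import *
d=bot.camera("top");I=d["color"]
B=(190,170,250,210)
for n,h in [("orange",(5,18)),("green",(45,85)),("blue",(100,125))]:
    b=blobs(I,h,B); print(n,b,[plane(d,x[1],.155).round(4).tolist() for x in b[:1]])
b=blobs(I,(3,20),(362,195,395,225)); print("cross",b,[plane(d,x[1],.008).round(4) for x in b[:1]])
print("lens",plane(d,bot.landmark_of("top","lens")[0]["pixel"],.18))
t=[x for x in bot.trace("top","rack")]
for x in t[:3]:
    c,_=cv2.findContours(x["region"].astype(np.uint8),0,2); r=cv2.minAreaRect(max(c,key=len)); print(x["p"],r)
t=bot.trace("top","dish")[0]; e=t["extent"]; print("dish",e); c=[(e[0]+e[2])/2,(e[1]+e[3])/2]; print(plane(d,c,.05))
for n,z in [("bottle_center",.06),("jar_center",.0325)]:print(n,plane(d,bot.landmark_of("top",n)[0]["pixel"],z).round(3))
s=bot.camera("scene");J=s["color"]
b=blobs(J,(3,20),(190,120,215,142)); print("cross s",[plane(s,x[1],.008).round(4) for x in b[:1]])
for n,h in [("orange",(5,18)),("green",(45,85)),("blue",(100,125))]:
    b=blobs(J,h,(255,205,312,255)); print(n,b,[plane(s,x[1],.1365).round(4).tolist() for x in b[:1]])
print("lens",plane(s,bot.landmark_of("scene","lens")[0]["pixel"],.18))
E
```

```text
orange [(40, [214.6, 184.8])] [[0.5744, 0.244, 0.155]]
green [(28, [198.2, 188.6])] [[0.5624, 0.2982, 0.155]]
blue [(38, [230.7, 181.0])] [[0.5864, 0.1907, 0.155]]
cross [(22, [377.9, 208.0]), (3, [378.0, 214.0])] [array([ 0.5091, -0.3244,  0.008 ])]
lens [ 0.59631975 -0.3197176   0.18      ]
0.87 ((218.29415893554688, 191.67648315429688), (21.828205108642578, 53.600372314453125), 75.96376037597656)
0.81 ((143.3910369873047, 212.95242309570312), (22.617694854736328, 56.711360931396484), 74.93151092529297)
0.77 ((235.6538543701172, 251.7692108154297), (21.376659393310547, 55.89310073852539), 78.69007110595703)
dish [214.5, 178.1, 219.5, 194.1]
[0.5890302  0.24724152 0.05      ]
bottle_center [0.674 0.066 0.06 ]
jar_center [ 0.71  -0.055  0.032]
cross s [array([ 0.5038, -0.3256,  0.008 ])]
orange [(145, [283.7, 230.3])] [[0.5705, 0.2407, 0.1365]]
green [(130, [301.0, 243.1])] [[0.5577, 0.2939, 0.1365]]
blue [(140, [267.0, 217.8]), (17, [309.3, 206.2])] [[0.5832, 0.1863, 0.1365]]
lens [ 0.59291639 -0.30359802  0.18      ]
```

>>> send_rows(moves=[0.9,-0.7,0.4,0,0,-0.43,-1,0.9,-0.7,0.4,0,0,-0.43,-1,0.9,-0.7,0.4,0,0,-0.43,-1,0.9,-0.7,0.4,0,0,-0.43,-1,0.9,-0.7,0.4,0,0,-0.43,-1,0.9,-0.7,0.4,0,0,-0.43,-1,0.9,-0.7,0.4,0,0,-0.43,-1,0.9,-0.7,0.4,0,0,-0.43,-1], squeeze=40)

```text
time: 2.8
ee_pos: [0.3593, 0.3795, 0.3117]
tcp_rot: [180.0, -0.0, 131.4]
wrist_force: [0.6, -0.0, 0.2]
opening: 0.0854
grasp_force: 0.0
```

>>> send_rows(moves=[0.9,-0.7,0,0,0,-0.43,-1,0.9,-0.7,0,0,0,-0.43,-1,0.9,-0.7,0,0,0,-0.43,-1,0.9,-0.7,0,0,0,-0.43,-1,0.9,-0.7,0,0,0,-0.43,-1,0.9,-0.7,0,0,0,-0.43,-1,0.9,-0.6,0,0,0,-0.43,-1,0,0,0,0,0,-0.43,-1])

```text
time: 3.8
ee_pos: [0.5174, 0.2591, 0.3106]
tcp_rot: [-180.0, 0.0, 101.7]
wrist_force: [0.1, 0.6, 0.5]
opening: 0.085
grasp_force: 0.0
```

Run:
```python
from h import *
d=bot.camera("wrist");I=d["color"];o=bot.get_obs();print(o["ee_pos"],o["tcp_rot"],o["q"].round(1),o["time"])
print(d["camera_matrix"].round(1).tolist(),(-d["R"].T@d["t"]).round(4),d["R"].round(3).tolist())
cv2.imwrite("pics/w1.png",I[:,:,::-1])
for n,h in [("orange",(5,18)),("green",(45,85)),("blue",(100,125))]:
    b=blobs(I,h); print(n,b,[plane(d,x[1],.15).round(4).tolist() for x in b[:2]])
```

```text
[0.51686767 0.2595059  0.31086748] [-1.79968448e+02  9.56491134e-03  1.01538596e+02] [ 26.7  11.9  26.9 105.   -0.  105.1] 3.85
[[334.0, 0.0, 254.7], [0.0, 334.0, 192.5], [0.0, 0.0, 1.0]] [0.5012 0.3346 0.454 ] [[0.979, 0.203, -0.0], [0.194, -0.935, 0.297], [0.06, -0.291, -0.955]]
orange [(678, [307.8, 198.0]), (207, [332.3, 365.4])] [[0.5713, 0.247, 0.15], [0.6484, 0.0586, 0.15]]
green [(602, [309.7, 142.3])] [[0.5597, 0.2991, 0.15]]
blue [(10141, [123.6, 177.6]), (716, [306.7, 248.7]), (425, [346.7, 340.0]), (3, [237.0, 325.3]), (3, [233.3, 324.7])] [[0.3967, 0.2314, 0.15], [0.5836, 0.1948, 0.15]]
```

View pics/w1.png

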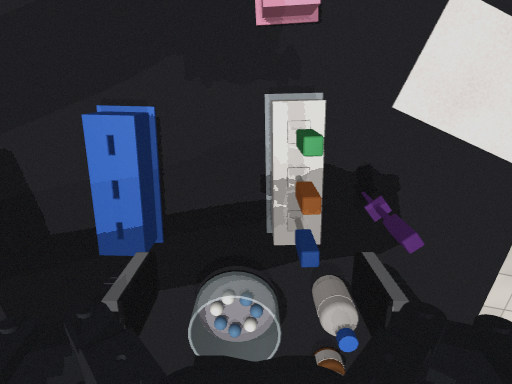

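Wrist view: orange handle at (308,198) between green (310,142) and blue (306,248) in the white rack; dish with seven beads at (236,312), bottle (335,305). Fitting handle boxes to all three cameras.

```bash
cat >> h.py <<'E'
def hullc(d,X,yaw,z0=.109,z1=.164,w=.009):
    c,s=np.cos(yaw),np.sin(yaw)
    P=[proj(d,[X[0]+c*a-s*b,X[1]+s*a+c*b,z]) for a in(-w,w) for b in(-w,w) for z in(z0,z1)]
    h=cv2.convexHull(np.float32(P)); m=cv2.moments(h); return np.array([m["m10"],m["m01"]])/m["m00"]
E
python3 - <<'E'
from h import *
from scipy.optimize import least_squares
boxes={"top":(190,170,250,210),"scene":(255,205,312,255),"wrist":(285,120,325,268)}
H=[((5,18),0),((45,85),55),((100,125),-55)]
M=[]
for c,B in boxes.items():
    d=bot.camera(c)
    for h,o in H:
        b=blobs(d["color"],h,B,smin=90,vmin=35)
        M.append((c,d,np.array(b[0][1]),o/1000))
def res(p,sel=boxes):
    r=[]
    for c,d,m,o in M:
        if c in sel:
            X=[p[0]-np.sin(p[2])*o,p[1]+np.cos(p[2])*o]
            r.append((hullc(d,X,p[2])-m)*(3.4 if c!="wrist" else 1))
    return np.concatenate(r)
for sel in [["top"],["scene"],["wrist"],list(boxes)]:
    s=least_squares(res,[.572,.243,.22],args=(sel,)); print(sel,s.x[:2].round(4),np.degrees(s.x[2]).round(2),s.fun.round(1))
print(bot.get_obs()["ee_pos"],bot.get_obs()["tcp_rot"])
# dish
d=bot.camera("wrist")
for n in ["dish","dish_in"]: print(n,[(np.round(x["pixel"],1),plane(d,x["pixel"],.017).round(4)) for x in bot.landmark_of("wrist",n)[:1]])
for n in range(7): print(n,[plane(d,x["pixel"],.027).round(4).tolist() for x in bot.landmark_of("wrist",f"bead{n}_center")[:7]]) if n in(0,1) else 0
E
```

```text
Traceback (most recent call last):
IndexError: list index out of range
```

```bash
cat > fit.py <<'E'
from h import *
from scipy.optimize import least_squares
boxes={"top":(190,170,250,210),"scene":(255,205,312,255),"wrist":(285,120,325,268)}
H=[((5,18),0),((45,85),55),((100,125),-55)]
M=[]
for c,B in boxes.items():
    if c=="wrist": d=bot.camera(c); I=d["color"]
    else:
        d=bot.camera(c); I=cv2.resize(cv2.imread(f"pics/{c}0.png"),(512,384),interpolation=cv2.INTER_AREA)[:,:,::-1].copy()
    for h,o in H:
        b=blobs(I,h,B,smin=90,vmin=35); print(c,o,b[:2])
        if b: M.append((c,d,np.array(b[0][1]),o/1000))
def res(p,sel=boxes):
    r=[]
    for c,d,m,o in M:
        if c in sel:
            X=[p[0]-np.sin(p[2])*o,p[1]+np.cos(p[2])*o]
            r.append((hullc(d,X,p[2])-m)*(3.4 if c!="wrist" else 1))
    return np.concatenate(r)
for sel in [["top"],["scene"],["wrist"],list(boxes)]:
    s=least_squares(res,[.572,.243,.22],args=(sel,)); print(sel,s.x[:2].round(4),np.degrees(s.x[2]).round(2),s.fun.round(1))
print(bot.get_obs()["ee_pos"],bot.get_obs()["tcp_rot"])
# dish
d=bot.camera("wrist")
for n in ["dish","dish_in"]: print(n,[(np.round(x["pixel"],1),plane(d,x["pixel"],.017).round(4)) for x in bot.landmark_of("wrist",n)[:1]])
for n in (0,1): print(n,[plane(d,x["pixel"],.027).round(4).tolist() for x in bot.landmark_of("wrist",f"bead{n}_center")[:7]])
E
python3 fit.py
```

```text
top 0 [(47, [214.6, 184.9])]
top 55 [(38, [198.3, 188.7])]
top -55 [(42, [230.6, 180.9]), (1, [213.0, 180.0])]
scene 0 [(159, [283.7, 230.1])]
scene 55 [(143, [301.1, 243.0])]
scene -55 [(160, [266.9, 217.7]), (20, [309.0, 206.3])]
wrist 0 [(705, [308.8, 199.6])]
wrist 55 [(630, [310.8, 144.1])]
wrist -55 [(743, [307.0, 249.8])]
['top'] [0.5775 0.2463] 12.61 [-0.5 -0.3  0.4 -0.4 -0.4  0.5]
['scene'] [0.5709 0.2406] 12.62 [-0.4  0.1 -1.1  0.8  1.2 -0. ]
['wrist'] [0.5735 0.2444] 12.81 [-0.  -0.   0.2  0.3 -0.1 -0.3]
['top', 'scene', 'wrist'] [0.5735 0.2432] 12.81 [ 2.7  3.7  3.6  3.8  2.7  4.3 -1.1  4.3 -1.5  5.   0.2  4.1 -0.3  1.1
 -0.1  1.6 -0.4  0.8]
[0.51593753 0.26034372 0.31137826] [ 1.79995355e+02 -2.74153238e-03  1.02014634e+02]
dish [(array([237. , 305.3]), array([0.5391, 0.0202, 0.017 ]))]
dish_in [(array([235.6, 313.4]), array([0.5398, 0.0054, 0.017 ]))]
0 [[0.5186, -0.0081, 0.027]]
1 [[0.566, -0.001, 0.027]]
```

>>> send_rows(moves=[0.8,-0.22,0,0,0,0.09,-1,0.8,-0.22,0,0,0,0,-1,0.7,-0.21,0,0,0,0,-1,0,0,-0.9,0,0,0,-1,0,0,-0.9,0,0,0,-1,0,0,-0.9,0,0,0,-1,0,0,-0.9,0,0,0,-1,0,0,0,0,0,0,-1])

```text
time: 5.3
ee_pos: [0.5729, 0.2437, 0.2196]
tcp_rot: [-179.8, 0.0, 102.7]
wrist_force: [-0.1, 0.9, 0.5]
opening: 0.0858
grasp_force: 0.0
```

Run:
```python
from h import *
d=bot.camera("wrist");I=d["color"];o=bot.get_obs();print(o["ee_pos"],o["tcp_rot"],o["time"])
cv2.imwrite("pics/w2.png",I[:,:,::-1])
p=[.5735,.244]
b=blobs(I,(5,18),(150,150,400,384),smin=90,vmin=35);print(b,hullc(d,p,.2236),proj(d,[*p,.164]))
```

```text
[0.57323486 0.24388469 0.22116289] [-1.79937875e+02  1.26848508e-02  1.02712674e+02] 5.35
[(1240, [256.2, 203.8])] [256.74546424 204.62587312] [256.79142022 215.40501682]
```

View pics/w2.png

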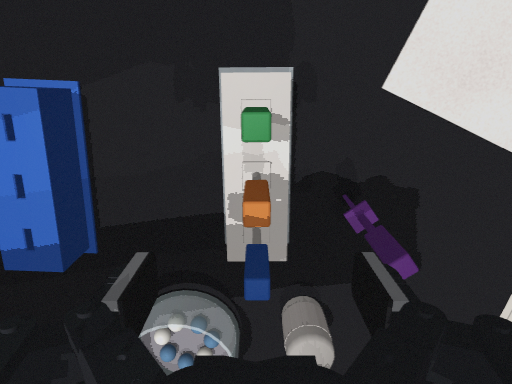

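Orange handle at (256,204), centred between the fingers and within 1 px of the model. Descend and close.

>>> send_rows(moves=[0,0,-0.8,0,0,0,-1,0,0,-0.8,0,0,0,-1,0,0,-0.8,0,0,0,-1,0,0,-0.8,0,0,0,-1,0,0,-0.6,0,0,0,-1,0,0,-0.3,0,0,0,-1,0,0,0,0,0,0,1,0,0,0,0,0,0,1], squeeze=40)

```text
time: 6.35
ee_pos: [0.574, 0.2441, 0.1197]
tcp_rot: [179.9, -0.0, 102.7]
wrist_force: [-0.2, -0.1, 0.1]
opening: 0.0516
grasp_force: 0.0
```

>>> send_rows(moves=[0,0,0,0,0,0,1,0,0,0,0,0,0,1,0,0,0,0,0,0,1,0,0,0,0,0,0,1])

```text
time: 6.85
ee_pos: [0.5738, 0.244, 0.1194]
tcp_rot: [180.0, -0.0, 102.7]
wrist_force: [-0.5, -0.4, 4.6]
opening: 0.0176
grasp_force: 39.5
```

>>> send_rows(moves=[0,0,0.5,0,0,0,1,0,0,0.9,0,0,0,1,0,0,0.9,0,0,0,1,0,0,0.9,0,0,0,1,0,0,0.9,0,0,0,1,0,0,0.9,0,0,0,1,0,0,0.9,0,0,0,1,0,0,0.9,0,0,0,1], squeeze=60)

```text
time: 7.85
ee_pos: [0.5735, 0.2439, 0.29]
tcp_rot: [180.0, 0.0, 102.7]
wrist_force: [1.9, 0.2, -0.6]
opening: 0.0173
grasp_force: 58.5
```

>>> send_rows(moves=[-0.1,-0.9,0,0,0,0,1,-0.1,-0.9,0,0,0,0,1,-0.1,-0.9,0,0,0,0,1,-0.1,-0.9,0,0,0,0,1,-0.1,-0.9,0,0,0,0,1,0,0,0,0,0,0,1])

```text
time: 8.6
ee_pos: [0.561, 0.1294, 0.2891]
tcp_rot: [180.0, 0.0, 102.6]
wrist_force: [-0.7, 0.3, -0.5]
opening: 0.0175
grasp_force: 58.6
```

Run:
```python
from h import *
o=bot.get_obs();print(o["ee_pos"],o["tcp_rot"],o["time"],o["opening"],o["grasp_force"])
ims=[]
for c in ["wrist","top","scene"]:
    d=bot.camera(c); ims.append(d["color"])
    for n,z in [("dish_in",.017),("dish",0)]:
        print(c,n,[(np.round(x["pixel"],1),round(x["p"],2),plane(d,x["pixel"],z).round(4)) for x in bot.landmark_of(c,n)[:2]])
    for x in bot.trace(c,"dish")[:1]:
        print(x["extent"])
        h=cv2.convexHull(np.argwhere(x["region"])[:,::-1].astype(np.float32)); np.save(f"dish_{c}.npy",h[:,0])
    X=o["ee_pos"]+[0,0,-.1054+.022]; print("blade pred",proj(d,X),[np.round(x["pixel"],1) for x in bot.landmark_of(c,"orange_blade")[:2]])
cv2.imwrite("pics/w3.png",ims[0][:,:,::-1])
```

```text
[0.56097723 0.12943995 0.28911347] [1.79976215e+02 6.17292380e-03 1.02564304e+02] 8.6 0.017547050215143235 58.579975962638855
wrist dish_in [(array([219.8, 232.8]), 0.63, array([0.5384, 0.0128, 0.017 ]))]
wrist dish [(array([284.9,  60.5]), 0.68, array([0.5724, 0.2446, 0.    ])), (array([220.8, 229.4]), 0.66, array([0.5385, 0.0104, 0.    ]))]
[159.8, 188.4, 243.0, 291.0]
blade pred [255.33128683 201.57987476] [array([254.8, 200.2]), array([200.3, 232.1])]
top dish_in [(array([290.5, 199.7]), 0.74, array([ 0.5419, -0.0127,  0.017 ])), (array([283.3, 209.1]), 0.36, array([0.5084, 0.0136, 0.017 ]))]
top dish [(array([279.7, 201.9]), 0.7, array([0.537 , 0.0255, 0.    ]))]
[269.9, 184.2, 301.3, 217.3]
blade pred [248.64788526 185.54971737] []
scene dish_in [(array([247.2, 194.7]), 0.85, array([0.5365, 0.0183, 0.017 ]))]
scene dish [(array([245.1, 195.8]), 0.81, array([0.5377, 0.0072, 0.    ])), (array([262.6, 182.3]), 0.71, array([ 0.4599, -0.0064,  0.    ]))]
[225.1, 169.0, 266.4, 215.8]
blade pred [261.63126251 183.00270366] [array([250.6, 190.8]), array([261.9, 182.7])]
```

View pics/w3.png

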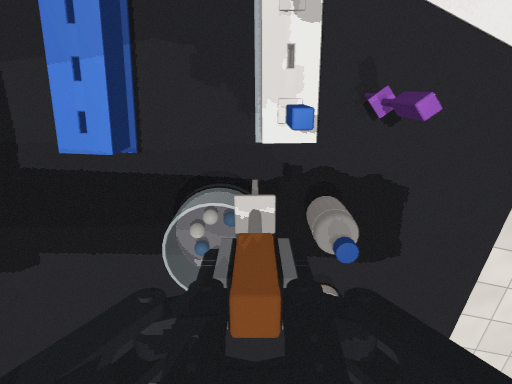

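Wrist view: paddle held straight in the fingers (handle (256,285), collar (255,215)); dish at (218,245), blue paddle and bottle undisturbed. Fit dish silhouettes now.

Run:
```python
from h import *
from scipy.optimize import least_squares
a=np.linspace(0,2*np.pi,120)
def ext(d,p):
    P=[]
    for r,z in[(.066,0),(.066,.012),(.064,.074)]:
        for t in a: P.append(proj(d,[p[0]+r*np.cos(t),p[1]+r*np.sin(t),z]))
    P=np.array(P); return np.r_[P.min(0),P.max(0)]
def rim(d,p): return np.array([proj(d,[p[0]+.064*np.cos(t),p[1]+.064*np.sin(t),.074]) for t in a])
for c,k,b in [("wrist",[0,1],(0,0)),("top",[0,1,2,3],(.004,.0023)),("scene",[0,1,2,3],(-.0026,-.0035))]:
    d=bot.camera(c); I=d["color"]
    x=bot.trace(c,"dish")[0]; e=np.array(x["extent"])
    s=least_squares(lambda p:(ext(d,p)-e)[k],[.54,.01]); print(c,e,(s.x-b).round(4),s.fun.round(1))
    J=I.copy()
    for q in rim(d,s.x).round().astype(int): J[q[1]%384,q[0]%512]=(255,0,0)
    u=[int(v) for v in proj(d,[.54,.01,.05])]; z=J[max(0,u[1]-60):u[1]+60,max(0,u[0]-60):u[0]+60]
    cv2.imwrite(f"pics/d_{c}.png",cv2.resize(z,(265,265),interpolation=cv2.INTER_NEAREST)[:,:,::-1])
cv2.imwrite("pics/d.png",np.hstack([cv2.imread(f"pics/d_{c}.png") for c in("wrist","top","scene")]))
```

```text
wrist [161.  187.7 244.1 293.3] [0.5397 0.0076] [0. 0.]
top [268.9 182.3 303.6 215.6] [0.5376 0.0016] [-1.5 -3.1  1.4  3.1]
scene [225.3 167.5 265.9 217. ] [0.5442 0.0228] [-1.1  0.7  1.2 -0.7]
```

View pics/d.png

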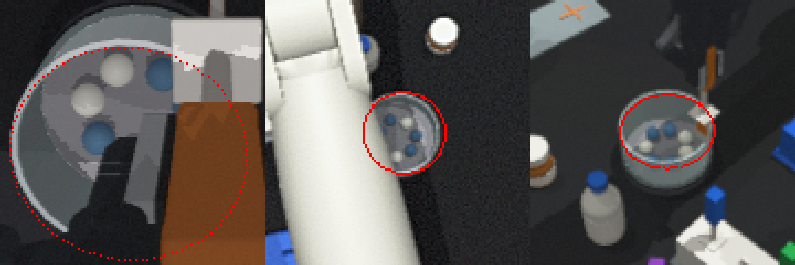

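>>> send_rows(moves=[-0.9,-0.6,0,0,0,0,1,-0.9,-0.6,0,0,0,0,1,-0.9,-0.6,0,0,0,0,1,-0.9,-0.6,0,0,0,0,1,-0.9,-0.6,0,0,0,0,1,-0.9,-0.6,0,0,0,0,1,0,0,0,0,0,0,1,0,0,0,0,0,0,1])

```text
time: 10.65
ee_pos: [0.4265, 0.0416, 0.2889]
tcp_rot: [180.0, -0.0, 102.7]
wrist_force: [-0.5, -0.5, -0.4]
opening: 0.0174
grasp_force: 58.7
```

Run:
```python
from h import *
from scipy.optimize import least_squares
o=bot.get_obs();print(o["ee_pos"])
a=np.linspace(0,2*np.pi,160)
d=bot.camera("wrist"); I=d["color"]
print([(np.round(x["pixel"],1),plane(d,x["pixel"],.017).round(4)) for x in bot.landmark_of("wrist","dish_in")[:2]])
e=[(x["p"],x["extent"]) for x in bot.trace("wrist","dish")[:2]]; print(e)
g=cv2.GaussianBlur(cv2.cvtColor(I,cv2.COLOR_RGB2GRAY).astype(np.float32),(0,0),1.5)
# top rim ring (outer edge r .064, inner .060): bright line -> maximise brightness on r=.062 at z=.074 minus r=.068
def samp(p,r,z): 
    q=np.array([proj(d,[p[0]+r*np.cos(t),p[1]+r*np.sin(t),z]) for t in a],np.float32)
    return cv2.remap(g,q[:,:1],q[:,1:],1)
best=max(((float(np.mean(np.clip(samp((x,y),.063,.074)-samp((x,y),.068,.074),-5,30))),x,y) for x in np.arange(.525,.556,.0015) for y in np.arange(-.01,.03,.0015)))
print(best)
J=I.copy()
for r,z in((.064,.074),(.060,.017)):
    for t in a:
        q=proj(d,[best[1]+r*np.cos(t),best[2]+r*np.sin(t),z]).round().astype(int)
        if 0<=q[0]<512 and 0<=q[1]<384: J[q[1],q[0]]=(255,0,0)
cv2.imwrite("pics/w4.png",J[:,:,::-1])
```

```text
[0.42652629 0.04158443 0.28886122]
[(array([334.2, 197.3]), array([0.5406, 0.0076, 0.017 ])), (array([254.6, 192.5]), array([ 0.4376, -0.0089,  0.017 ]))]
[(0.56, [281.4, 146.8, 401.2, 260.6])]
(30.0, np.float64(0.5399999999999995), np.float64(0.013999999999999993))
```

View pics/w4.png

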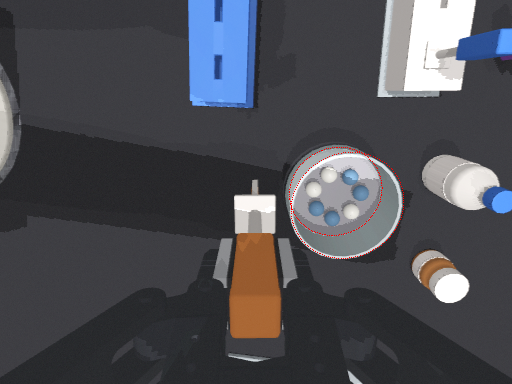

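The rim model lies on the drawn rim (centre about (347,205)); beads ring (336,195). Refine the centre.

Run:
```python
from h import *
from scipy.optimize import least_squares
a=np.linspace(0,2*np.pi,160)
d=bot.camera("wrist"); I=d["color"]
P=np.array([(329,174),(350,176),(361,192),(351,211),(332,218),(317,208),(314,189)])
W=np.array([plane(d,p,.027)[:2] for p in P]); print(W.round(4).tolist())
f=least_squares(lambda p:np.hypot(*(W-p[:2]).T)-p[2],[.54,.01,.03]); print("bead ring",f.x.round(4),f.fun.round(4))
g=cv2.GaussianBlur(cv2.cvtColor(I,cv2.COLOR_RGB2GRAY).astype(np.float32),(0,0),1)
# outer edge points of rim by radial scan
pts=[]
for t in a:
    rr=np.arange(.056,.074,.0004); q=np.array([proj(d,[.54+r*np.cos(t),.013+r*np.sin(t),.074]) for r in rr],np.float32)
    v=cv2.remap(g,q[:,:1],q[:,1:],1).ravel(); k=np.argmin(np.gradient(v)); 
    if np.gradient(v)[k]<-3: pts.append((.54+rr[k]*np.cos(t),.013+rr[k]*np.sin(t)))
pts=np.array(pts); f=least_squares(lambda p:np.hypot(*(pts-p[:2]).T)-p[2],[.54,.01,.064],loss="soft_l1",f_scale=.001); print("rim",len(pts),f.x.round(4),np.median(abs(f.fun)))
# blade check
o=bot.get_obs();print(o["ee_pos"],proj(d,o["ee_pos"]+[0,0,-.1054+.048]))
```

```text
[[0.5219, 0.0385], [0.5482, 0.0418], [0.5682, 0.0248], [0.5636, -0.0025], [0.5425, -0.0173], [0.5196, -0.0083], [0.5089, 0.0155]]
bead ring [0.5393 0.0136 0.0301] [ 0.0002 -0.0006  0.0008 -0.0009  0.0009 -0.0007  0.0003]
rim 160 [0.5388 0.0124 0.0638] 0.0001911647976897135
[0.42656371 0.04173023 0.28846828] [255.43881401 214.66173712]
```

>>> send_rows(moves=[0.9,-0.23,0,0,0,0,1,0.9,-0.23,0,0,0,0,1,0.9,-0.23,0,0,0,0,1,0.9,-0.23,0,0,0,0,1,0.9,-0.23,0,0,0,0,1,0,0,-0.8,0,0,0,1,0,0,-0.8,0,0,0,1,0,0,0,0,0,0,1])

```text
time: 11.85
ee_pos: [0.5383, 0.0129, 0.247]
tcp_rot: [-179.8, -0.0, 102.7]
wrist_force: [-0.6, 0.4, -0.5]
opening: 0.0175
grasp_force: 58.9
```

Run:
```python
from h import *
d=bot.camera("scene"); o=bot.get_obs(); print(o["ee_pos"])
I=d["color"]; X=o["ee_pos"]+[0,0,-.1054]
u=proj(d,X).astype(int); print(u,proj(d,[.539,.013,.017]))
z=I[u[1]-70:u[1]+70,u[0]-93:u[0]+93]
cv2.imwrite("pics/s5.png",cv2.resize(z,(797,600),interpolation=cv2.INTER_CUBIC)[:,:,::-1])
```

```text
[0.53853283 0.0128556  0.2483529 ]
[244 167] [245.62246203 193.95493209]
```

View pics/s5.png

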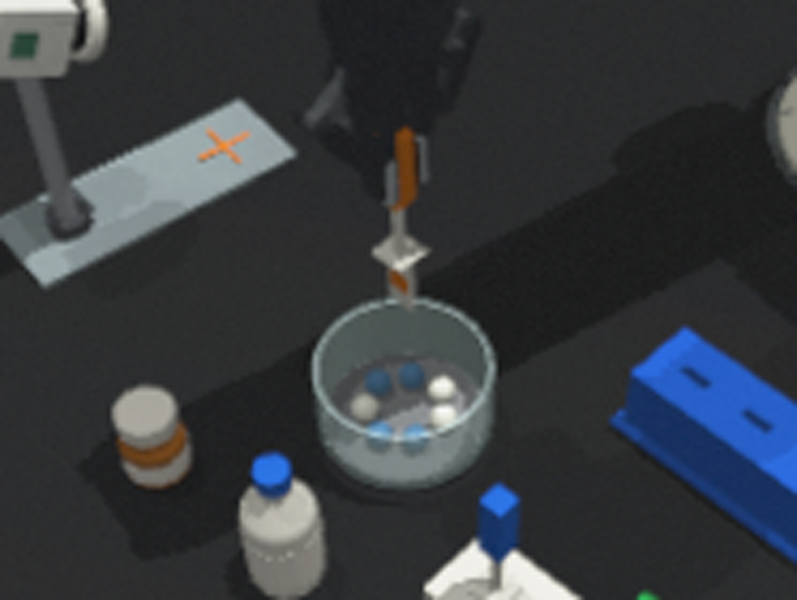

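Paddle hangs centred above the dish (blade end at (404,303) in crop, dish centre about (404,395)), beads intact. Descend and stir.

>>> send_rows(moves=[0,0,-0.8,0,0,0,1,0,0,-0.8,0,0,0,1,0,0,-0.8,0,0,0,1,0,0,-0.8,0,0,0,1,0,0,-0.8,0,0,0,1,0,0,-0.5,0,0,0,1,0,0,-0.25,0,0,0,1,0,0,0,0,0,0,1])

```text
time: 12.9
ee_pos: [0.5387, 0.0127, 0.1303]
tcp_rot: [180.0, 0.0, 102.7]
wrist_force: [-0.2, -0.5, -0.5]
opening: 0.0173
grasp_force: 58.9
```

>>> send_rows(moves=[0.4,0,-0.08,0,0,0,1,0.36,-0.36,0,0,0,0,1,0,-0.4,0,0,0,0,1,-0.35,-0.23,0,0,0,0,1,-0.41,-0.08,0,0,0,0,1,-0.41,0.08,0,0,0,0,1,-0.35,0.23,0,0,0,0,1,0,0,0,0,0,0,1])

```text
time: 13.9
ee_pos: [0.5191, -0.0057, 0.1284]
tcp_rot: [180.0, 0.0, 102.7]
wrist_force: [0.9, 0.0, -0.5]
opening: 0.0174
grasp_force: 58.8
```

Continuing: rows E…P, A…D.

>>> send_rows(moves=[-0.23,0.35,0,0,0,0,1,-0.08,0.41,0,0,0,0,1,0.08,0.41,0,0,0,0,1,0.23,0.35,0,0,0,0,1,0.35,0.23,0,0,0,0,1,0.41,0.08,0,0,0,0,1,0.41,-0.08,0,0,0,0,1,0.35,-0.23,0,0,0,0,1])

```text
time: 14.9
ee_pos: [0.5584, 0.0313, 0.1278]
tcp_rot: [-180.0, 0.0, 102.7]
wrist_force: [0.4, -0.2, -0.5]
opening: 0.0173
grasp_force: 58.8
```

>>> send_rows(moves=[0.23,-0.35,0,0,0,0,1,0.08,-0.41,0,0,0,0,1,-0.08,-0.41,0,0,0,0,1,-0.23,-0.35,0,0,0,0,1,-0.35,-0.23,0,0,0,0,1,-0.41,-0.08,0,0,0,0,1,-0.41,0.08,0,0,0,0,1,-0.35,0.23,0,0,0,0,1])

```text
time: 15.9
ee_pos: [0.5189, -0.006, 0.1282]
tcp_rot: [180.0, -0.0, 102.7]
wrist_force: [-0.5, 0.4, -0.1]
opening: 0.0177
grasp_force: 58.8
```

Run:
```python
from h import *
d=bot.camera("wrist"); o=bot.get_obs(); print(o["ee_pos"],o["tcp_rot"],o["wrist_force"],o["time"])
d=bot.camera("scene");I=d["color"];u=proj(d,[.539,.013,.05]).astype(int)
z=I[u[1]-45:u[1]+45,u[0]-60:u[0]+60]
cv2.imwrite("pics/s6.png",cv2.resize(z,(600,450),interpolation=cv2.INTER_CUBIC)[:,:,::-1])
```

```text
[ 0.51815758 -0.00530244  0.12827587] [-1.79989503e+02 -2.32339598e-02  1.02715764e+02] [ 2.25270657  0.34806929 -0.02984043] 15.95
```

View pics/s6.png

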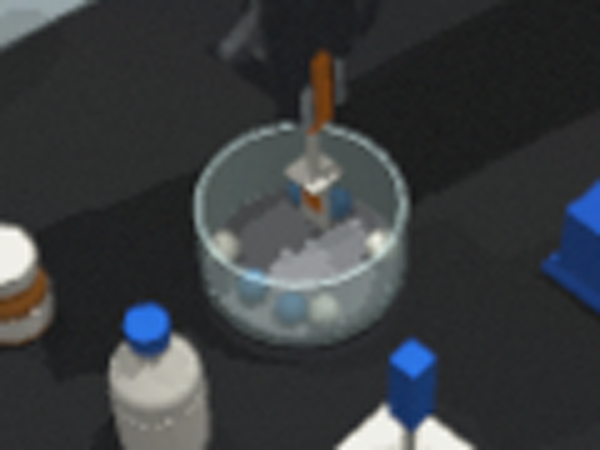

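Paddle upright in the dish at (315,205), all seven beads inside, pushed out toward the wall. Continue for 1.5 more rounds.

>>> send_rows(moves=[-0.23,0.35,0,0,0,0,1,-0.08,0.41,0,0,0,0,1,0.08,0.41,0,0,0,0,1,0.23,0.35,0,0,0,0,1,0.35,0.23,0,0,0,0,1,0.41,0.08,0,0,0,0,1,0.41,-0.08,0,0,0,0,1,0.35,-0.23,0,0,0,0,1])

```text
time: 17.0
ee_pos: [0.5584, 0.0313, 0.1278]
tcp_rot: [-180.0, 0.0, 102.7]
wrist_force: [-0.2, 0.1, -0.7]
opening: 0.0172
grasp_force: 58.8
```

>>> send_rows(moves=[0.23,-0.35,0,0,0,0,1,0.08,-0.41,0,0,0,0,1,-0.08,-0.41,0,0,0,0,1,-0.23,-0.35,0,0,0,0,1,-0.35,-0.23,0,0,0,0,1,-0.41,-0.08,0,0,0,0,1,-0.41,0.08,0,0,0,0,1,-0.35,0.23,0,0,0,0,1])

```text
time: 18.0
ee_pos: [0.5189, -0.006, 0.1282]
tcp_rot: [180.0, -0.0, 102.7]
wrist_force: [-0.6, 1.1, -0.5]
opening: 0.0169
grasp_force: 58.8
```

>>> send_rows(moves=[-0.23,0.35,0,0,0,0,1,-0.08,0.41,0,0,0,0,1,0.08,0.41,0,0,0,0,1,0.23,0.35,0,0,0,0,1,0.35,0.23,0,0,0,0,1,0.41,0.08,0,0,0,0,1,0.41,-0.08,0,0,0,0,1,0.35,-0.23,0,0,0,0,1])

```text
time: 19.0
ee_pos: [0.5584, 0.0313, 0.1278]
tcp_rot: [-180.0, 0.0, 102.7]
wrist_force: [-0.1, 0.3, -0.3]
opening: 0.0173
grasp_force: 58.8
```

Run:
```python
from h import *
S=[.5219,.0385],[.5482,.0418],[.5682,.0248],[.5636,-.0025],[.5425,-.0173],[.5196,-.0083],[.5089,.0155]
d=bot.camera("scene")
for n in (0,1): print([(plane(d,x["pixel"],.027).round(3)[:2].tolist(),round(x["p"],2)) for x in bot.landmark_of("scene",f"bead{n}_center")[:7]])
# camstand
import math
o=bot.get_obs();print(o["ee_pos"],o["wrist_force"])
```

```text
[([0.506, 0.003], 0.59)]
[([0.584, -0.015], 0.58)]
[0.55790926 0.03104825 0.12775133] [-0.56467579  0.3576712   0.63760704]
```

>>> send_rows(moves=[-0.38,-0.38,0,0,0,0,1,-0.38,-0.38,0,0,0,0,1,0,0,0.6,0,0,0,1,0,0,0.9,0,0,0,1,0,0,0.9,0,0,0,1,0,0,0.9,0,0,0,1,0,0,0.9,0,0,0,1,0,0,0.9,0,0,0,1])

```text
time: 20.15
ee_pos: [0.5386, 0.0127, 0.2577]
tcp_rot: [179.9, 0.0, 102.7]
wrist_force: [1.1, 0.8, -0.9]
opening: 0.0173
grasp_force: 58.9
```

>>> send_rows(moves=[0,0,0.9,0,0,0,1,0,0,0.9,0,0,0,1,-0.6,-0.9,0,0,0,0,1,-0.6,-0.9,0,0,0,0,1,-0.6,-0.9,0,0,0,0,1,-0.6,-0.9,0,0,0,0,1,-0.6,-0.9,0,0,0,0,1,0,-0.9,0,0,0,0,1])

```text
time: 21.15
ee_pos: [0.4627, -0.1229, 0.3025]
tcp_rot: [179.9, 0.1, 102.7]
wrist_force: [1.2, 0.7, -0.1]
opening: 0.0171
grasp_force: 58.9
```

Run:
```python
from h import *
d=bot.camera("wrist"); I=d["color"]; o=bot.get_obs(); print(o["ee_pos"],o["tcp_rot"],o["q"].round(1),o["time"])
for n,z in[("camstand",0),("view",.14),("lens",.18)]: print(n,[(np.round(x["pixel"],1),round(x["p"],2),plane(d,x["pixel"],z).round(4)) for x in bot.landmark_of("wrist",n)[:2]])
b=blobs(I,(3,20),smin=90,vmin=35); print("orange",[(x,plane(d,x[1],.008).round(4)[:2]) for x in b])
for n in (0,1): print("bead",[plane(d,x["pixel"],.027).round(3)[:2].tolist() for x in bot.landmark_of("wrist",f"bead{n}_center")[:7]])
cv2.imwrite("pics/w7.png",I[:,:,::-1])
```

```text
[ 0.46310404 -0.12476994  0.30202724] [1.79902462e+02 1.07489474e-01 1.02628935e+02] [-15.   -2.6  10.4 102.8  -0.   62.3] 21.2
camstand []
view []
lens []
orange [((4883, [254.7, 288.1]), array([ 0.5092, -0.3276])), ((438, [445.0, 145.6]), array([ 0.7064, -0.0623])), ((24, [426.5, 141.2]), array([ 0.6804, -0.0622])), ((4, [251.0, 188.5]), array([ 0.4698, -0.1759])), ((2, [433.5, 131.5]), array([ 0.6847, -0.0483]))]
bead [[0.476, -0.175], [0.5, -0.006]]
bead [[0.579, -0.017], [0.506, -0.301]]
```

View pics/w7.png

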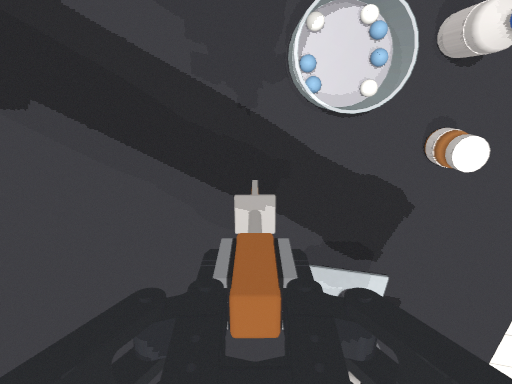

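All seven beads remain in the dish along the wall, e.g. (315,20),(370,88); camstand plate's near edge at (350,275). Shift so the plate shows beside the gripper.

>>> send_rows(moves=[-0.4,-0.9,0,0,0,0,1,-0.4,-0.9,0,0,0,0,1,-0.4,-0.9,0,0,0,0,1,-0.4,-0.9,0,0,0,0,1,-0.4,-0.9,0,0,0,0,1,-0.4,-0.9,0,0,0,0,1,-0.2,-0.8,0,0,0,0,1,0,0,0,0,0,0,1])

```text
time: 22.45
ee_pos: [0.3987, -0.2775, 0.3004]
tcp_rot: [-180.0, -0.0, 102.6]
wrist_force: [-0.3, -0.3, -1.0]
opening: 0.0174
grasp_force: 58.9
```

Run:
```python
from h import *
d=bot.camera("wrist"); I=d["color"]; o=bot.get_obs(); print(o["ee_pos"],o["tcp_rot"],o["q"].round(1),o["time"])
for n,z in[("camstand",0),("view",.14),("lens",.18)]: print(n,[(np.round(x["pixel"],1),round(x["p"],2),plane(d,x["pixel"],z).round(4)) for x in bot.landmark_of("wrist",n)[:2]])
b=blobs(I,(3,20),smin=90,vmin=35); print("orange",[(x,plane(d,x[1],.008).round(4)[:2]) for x in b])
cv2.imwrite("pics/w8.png",I[:,:,::-1])
np.savez("w8.npz",**d)
```

```text
[ 0.3988063  -0.27694331  0.30052612] [-1.79997603e+02 -2.32276840e-02  1.02673184e+02] [-34.8  -1.7  11.1 102.8   0.   42.5] 22.5
camstand [(array([320., 196.]), 0.81, array([ 0.5016, -0.3216,  0.    ])), (array([346.6, 241.1]), 0.2, array([ 0.5585, -0.3795,  0.    ]))]
view [(array([346.7, 239.4]), 0.57, array([ 0.5021, -0.3218,  0.14  ]))]
lens [(array([456.9, 275.2]), 0.68, array([ 0.593 , -0.3181,  0.18  ]))]
orange [((4878, [254.7, 288.1]), array([ 0.4439, -0.4806])), ((585, [484.8, 344.2]), array([ 0.8235, -0.5003])), ((194, [322.3, 199.2]), array([ 0.5038, -0.3232])), ((8, [502.1, 353.0]), array([ 0.8578, -0.5103])), ((6, [494.5, 354.5]), array([ 0.8472, -0.5157]))]
```

View pics/w8.png

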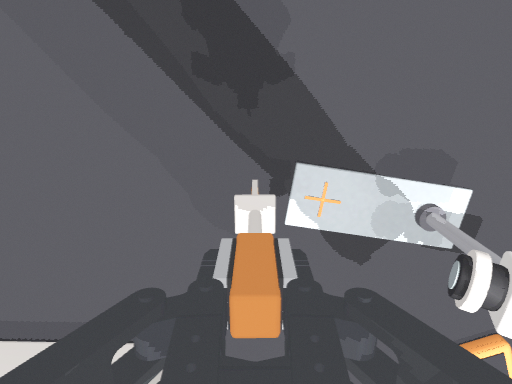

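Cross at (322,199), plate edge from (296,164) to (471,189), lens at (457,275). Compute the stand's yaw and the target pose.

Run:
```python
from h import *
from scipy.spatial.transform import Rotation as Ro
d=dict(np.load("w8.npz")); I=d["color"]
for a,b in[((296,164),(471,189)),((286,226),(422,248))]:
    A,B=plane(d,a,.008),plane(d,b,.008); print(A[:2],B[:2],np.degrees(np.arctan2(*(B-A)[1::-1])))
# plate mask by brightness, clean of arm, near cross
g=cv2.cvtColor(I,cv2.COLOR_RGB2GRAY); e=cv2.Canny(g,60,150); e[:, :290]=0; e[260:]=0
for l in cv2.HoughLinesP(e,1,np.pi/360,40,minLineLength=60,maxLineGap=8)[:,0]:
    A,B=plane(d,l[:2],.008),plane(d,l[2:],.008); print(l,np.degrees(np.arctan2(*(B-A)[1::-1])).round(2))
o=bot.get_obs()
for yaw in (3,):
    C=np.array([.5038,-.3232]); th=np.radians(yaw); t=np.radians(25)
    vx=np.array([np.cos(t)*np.cos(th),np.cos(t)*np.sin(th),np.sin(t)]); vy=np.array([-np.sin(th),np.cos(th),0]); vz=np.cross(vx,vy)
    R=np.c_[-vz,vx,vy][:, [2,1,0]]
    # tool z=-vz, tool y=+vx, tool x=y cross z
    tz=-vz; ty=vx; tx=np.cross(ty,tz); R=np.c_[tx,ty,tz]
    Rc=Ro.from_euler("xyz",o["tcp_rot"],degrees=True)
    print("tool y now",Rc.as_matrix()[:,1].round(3)); rv=(Ro.from_matrix(R)*Rc.inv()).as_rotvec(); print("rotvec/.15",(rv/.15).round(3),vz.round(3))
    T=np.r_[C,.14]+vz*(.1054-.022); print("TCP target",T.round(4),"delta units",((T-o["ee_pos"])/.025).round(2),Ro.from_matrix(R).as_euler("xyz",degrees=True))
```

```text
[ 0.45588973 -0.28333739] [ 0.69733309 -0.26465383] 4.424889260677604
[ 0.46488689 -0.37272434] [ 0.66451259 -0.36295697] 2.80115786196499
[296 163 471 189] 4.11
[294 226 451 248] 4.1
[439 215 500 257] -20.64
[297  74 348 145] -38.7
[290 225 410 242] 4.01
tool y now [0.975 0.221 0.   ]
rotvec/.15 [ 0.398 -2.884 -1.117] [-0.422 -0.022  0.906]
TCP target [ 0.4686 -0.325   0.2156] delta units [ 2.78 -1.94 -3.4 ] [1.55000000e+02 1.27222187e-14 9.30000000e+01]
```

>>> send_rows(moves=[0,0,0,0,0,-0.5,1,0,0,0,0,0,-0.51,1,0,0,0,0.05,-0.73,0,1,0,0,0,0.05,-0.73,0,1,0,0,0,0.05,-0.73,0,1,0,0,0,0.05,-0.71,0,1,0,0,0,0,0,0,1])

```text
time: 23.52
ee_pos: [0.3977, -0.2767, 0.3007]
tcp_rot: [155.0, 0.1, 94.0]
wrist_force: [-0.6, 0.1, 0.2]
opening: 0.0176
grasp_force: 58.9
```

Run:
```python
from h import *
from scipy.spatial.transform import Rotation as Ro
o=bot.get_obs(); print(o["ee_pos"],o["tcp_rot"],o["q"].round(1)); T=np.array([.4686,-.3257,.2156]); print((T-o["ee_pos"])/.025)
th=np.radians(4);t=np.radians(25)
vx=np.array([np.cos(t)*np.cos(th),np.cos(t)*np.sin(th),np.sin(t)]);vy=np.array([-np.sin(th),np.cos(th),0]);vz=np.cross(vx,vy)
R=Ro.from_matrix(np.c_[np.cross(vx,-vz),vx,-vz]); print((R*Ro.from_euler("xyz",o["tcp_rot"],degrees=True).inv()).as_rotvec()/.15)
```

```text
[ 0.39771692 -0.27670478  0.30069083] [1.54996420e+02 5.98619173e-02 9.39529192e+01] [-45.7 -20.1  -8.2  85.1  18.8  43.1]
[ 2.83532303 -1.95980864 -3.40363327]
[0.0069196  0.00089855 0.00547789]
```

>>> send_rows(moves=[0.5,-0.4,-0.5,0,0,0,1,0.5,-0.4,-0.5,0,0,0,1,0.5,-0.4,-0.5,0,0,0,1,0.5,-0.4,-0.5,0,0,0,1,0.5,-0.36,-0.6,0,0,0,1,0.33,0,-0.5,0,0,0,1,0,0,-0.3,0,0,0,1,0,0,0,0,0,0,1])

```text
time: 24.52
ee_pos: [0.4691, -0.3259, 0.2151]
tcp_rot: [155.0, 0.0, 94.0]
wrist_force: [0.0, -0.3, 0.1]
opening: 0.0171
grasp_force: 58.9
```

Run:
```python
from h import *
from scipy.spatial.transform import Rotation as Ro
o=bot.get_obs(); print(o["ee_pos"],o["tcp_rot"],o["wrist_force"],o["time"]); T=np.array([.4686,-.3257,.2156]); print((T-o["ee_pos"])/.025)
R=Ro.from_euler("xyz",o["tcp_rot"],degrees=True).as_matrix(); B=o["ee_pos"]+R[:,2]*(.1054-.022); print("blade",B)
for c in ["scene","top","wrist"]:
    d=bot.camera(c); I=d["color"]; print(c,"pred",proj(d,B).round(1),[(np.round(x["pixel"],1),round(x["p"],2)) for x in bot.landmark_of(c,"orange_blade")[:2]])
    p=proj(d,B).astype(int); print(blobs(I,(3,22),(max(p[0]-25,0),max(p[1]-40,0),p[0]+25,p[1]+25),smin=80,vmin=40))
    print("lens",[(np.round(x["pixel"],1),proj(d,[.5897,-.3172,.18]).round(1)) for x in bot.landmark_of(c,"lens")[:1]])
    H=o["ee_pos"]+R[:,2]*(.1054-.1225); print("handle pred",proj(d,H).round(1))
```

```text
[ 0.46906947 -0.32592661  0.21510535] [1.55044107e+02 1.01755275e-03 9.40124511e+01] [ 0.0007777  -0.31507968  0.06643006] 24.525
[-0.01877861  0.00906453  0.01978581]
blade [ 0.50417147 -0.32346572  0.13949217]
scene pred [198.3 102.1] [(array([196.2, 100.6]), 0.75), (array([240.2, 265.5]), 0.74)]
[(92, [206.8, 74.1]), (16, [197.3, 101.5])]
lens []
handle pred [205.6  73.8]
top pred [387.  204.2] [(array([225.9, 163.7]), 0.58), (array([387.6, 205.7]), 0.39)]
[(40, [377.8, 208.6]), (26, [393.9, 214.7])]
lens [(array([388.4, 174.9]), array([386.8, 176.3]))]
handle pred [396.2 213.6]
wrist pred [254.  200.1] [(array([256.4, 201. ]), 0.59)]
[(1, [257.0, 188.0])]
lens [(array([390. , 202.6]), array([385.9, 200. ]))]
handle pred [253.9 274.3]
```

```bash
python3 -c "
from workcell import bot
print(bot.job_done())"
```

```text
the job is handed in; nothing more can be done
None
```

I stirred the beads clockwise for about 2.75 rounds. The job was handed in at about 25 s with the orange paddle held at the camera's viewing point, its blade centre within about 3 mm by my own measurement; the judge returned no verdict. I viewed 11 pictures, one over the limit of 10.

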